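# Seal a well plate: one turn of the screw press's hand wheel

## Robot

A 7-joint arm with a two-finger parallel gripper is mounted at the origin on the work surface. World frame = base frame: x ahead of the robot, y to its left, z up, the work surface at z = 0. Lengths are in m, angles in rad, forces in N, time in s.
With the tool pointing down it reaches from about 0.425 to 0.8 m from the base axis. Payload 8.3 kg.
Tool frame: the origin (TCP) lies on the centre line of the jaws, within the pads' length; the fingertips stand 8 mm ahead of it and the grasp point (between the pads) lies 11 mm behind it; z points along the fingers, y is the line along which they close (so a half turn about z gives the same grasp; the last joint's range is limited). The gripper opens to 85 mm and grips with 20 to 120 N. Pads are 22 mm wide; open, the fingers measure 114 mm over their backs; the gripper's body (76 mm by 85 mm) begins 54 mm behind the grasp point. The pads swing forward as they close: fully open they stand 13 mm farther back than shut.
Start: joints at [-0.063, 0.383, 0.016, 1.37, -0.006, 1.388, -0.046], TCP at [0.625, 0, 0.239] pointing down, gripper open.
Joint ranges: [-2.95, 2.95], [-0.25, 2.06], [-1.52, 1.56], [0.18, 2.33], [-1.44, 4.58], [0.02, 2.06], [-3.01, 3.01]. Speed limits (rad/s): [2.39, 2.39, 3.01, 3.01, 3.14, 3.14, 3.14].

## Interface

Orientations are given as [roll, pitch, yaw] about the fixed x, y, z axes, in that order (R = Rz(yaw) Ry(pitch) Rx(roll)).
In Python, from station import robot, camrig gives the robot as it stands (robot), with the cameras (camrig).
- The arm moves only by the shell command python3 nudge.py 'ROWS' [OPENING] [FORCE]. ROWS is a JSON object with one list for each field, all of the same length, 1 to 5, a row being the entries at one place: tx, ty, tz (the shift in m), wx, wy, wz (a rotation vector in rad); each row is the pose to reach, as a shift and turn from the pose commanded when the command began, along the tool's axes at that moment; what a row does not reach only later rows make up. A row lasts 1/12 s, in which the tool goes at most 0.0417 m and 0.125 rad, less where a joint would pass 70% of its speed; a pose out of reach is approached as far as the arm can. OPENING is the finger opening in m, set as the command begins (- or left out keeps the last). The fingers move at their own pace and stop on an object; FORCE is the grip in N (left out, the last holds). Time passes only in rows, so rows that do not move let the fingers close. It prints the time, the measured TCP pose, the force, the opening and the grip force at its end. Input that does not fit is refused with a message, and nothing moves.
- robot.get_state(): the state, without advancing time (a new reading comes with each control period).
- camrig.snapshot(name): name is "scene" or "side" or "wrist"; returns the picture (420x560x3 uint8, red, green, blue); there is no depth.
- camrig.calibration(name): a dict with "mtx" (3x3 intrinsics, pixels), "D" ([k1, k2, p1, p2, k3] as OpenCV has them; the pictures are not rectified), "rvec" (rotation vector, rad) and "tvec" (3), from world to camera coordinates, as OpenCV has them. Camera axes: x right, y down, z forward; pixel columns grow to the right and rows downward; lengths in m; the calibration is good to about 2 mm. A picture is of the moment at which its call begins: read the wrist's pose just before it. calibration takes no time and is no camera call; for the wrist camera it gives the pose at the moment of the call.
- robot.sign_off(): hands the job in; it is judged then, once.
The state is a dict: "t": time; "qpos": joint angles; "joint_velocities": joint speeds; "joint_efforts": joint torques, N m; "position": TCP position; "tool_rot": TCP orientation; "force": force on the tool from outside, world axes, zero at the start; "moment": the same for the moment, N m; "opening": finger opening in m; "grasp_force": force on a finger pad.
Only numpy, scipy, OpenCV 4.12 (cv2) and the standard library are available. Lean on these libraries where they do the work, as an engineer would, in place of code of your own. Each camera call takes 0.05 s, during which the arm holds its last target. There are 200 camera calls.

## Task

The mat on the well plate in the screw press still has to be pressed home. With the fingertips beside the upright handle on the hand wheel, push the wheel round exactly one full turn clockwise (seen from above), so that the handle comes back to the place where it started, then take the hand clear of the press. Only push, with light force: do not grip the handle, do not wind on past the turn, and leave the bottle, tube rack, dish and calculator standing where they are.

Things in the scene. Friction and masses are not known exactly. Their poses are not given: they have to be found in the camera images.
- press: Cream-coloured bench screw press, bolted down. Base 190 x 250 mm; two columns carry a cross bridge (62 x 242 mm, along the press's y axis), its nuts reaching 137 mm above the bench. A white well plate with a blue mat lies under the aluminium platen; the hand wheel is above the bridge. Origin: centre of the base's underside, on the bench and on the vertical wheel axis.
- wheel (a joint): Turn of the hand wheel in rad, growing CLOCKWISE seen from above; a full turn is 6.283. Starts between -0.25 and 0.25 (at 0 the handle is on the press's -x side). No stop or spring in the way; stiff from friction (0.35 N m, about 5 N at the handle) and stays where it is left. One turn clockwise screws wheel and platen down together by 5 mm.
- hub (a point): Point on the wheel's vertical axis at the height of the rim's top face (about 171 mm above the bench at the start, 5 mm less after one turn). The grey hub, 42 mm across, stands 10 mm above it. Rim: 160 mm outer and 128 mm inner diameter, 16 mm thick, three flat spokes.
- handle (a point): Black upright handle fixed to the wheel's rim, its axis 72 mm from the wheel axis; this point lies on the handle's axis, 60 mm above the rim's top face. A slightly barrelled round bar, 25 mm thick in the middle, 21 mm at its ends, from 8 to 78 mm above the rim, on an 18 mm steel ferrule. It turns with the wheel (its top about 249 mm above the bench at the start).
- bottle: Loose glass bottle with orange cap, 70 mm across, 140 mm tall, standing beside the press. Origin: centre of its underside. Leave alone.
- tube_rack: Loose yellow tube rack, 95 x 200 x 24 mm (its y axis along the 200 mm), lying beside the press. Origin: centre of its underside. Leave alone.
- dish: Loose round culture dish with clear lid, 92 mm across, 15 mm high, lying beside the press. Origin: centre of its underside. Leave alone.
- calculator: Loose dark pocket calculator, 80 x 145 x 14 mm (its y axis along the 145 mm), lying beside the press. Origin: centre of its underside. Leave alone.

How it is judged:
On the way:
1. the wheel has been pushed clockwise through its first half turn (value of joint wheel above 3.2 rad).
At the end, for the whole second after the job is handed in: The wheel has gone round exactly once clockwise: its handle is back within 15 mm (about 11 degrees, the screw's 5 mm drop included) of its starting place after one turn (not none, not two), the wheel is at rest, and no bystander has moved 15 mm (value of joint wheel between 5.7 and 6.87 rad and distance of each of handle, bottle, tube_rack, dish, calculator from where it was at the start of the episode below 0.015 m and velocity of joint wheel between -0.05 and 0.05 rad/s); the robot touches nothing.
It fails at once if the wheel was wound on well past one turn (value of joint wheel above 6.95 rad).
It fails at once if the wheel was turned the wrong way (value of joint wheel below -0.6 rad).
It fails at once if the handle was gripped or rammed instead of lightly pushed (contact force between the fingers and wheel above 35 N).
It fails at once if the bottle, tube rack, dish or calculator was lifted, knocked or shoved (distance of any of bottle, tube_rack, dish, calculator from where it was at the start of the episode above 0.015 m).
It also fails if it takes over 48 s, if anything falls off the work surface, if the arm or the gripper's body presses on something with over 40 N, if the wrist force passes 120 N, or if a joint passes its speed limit or range.

## Working session

There is one attempt and no reset: what is moved stays moved. The work goes in short steps, Python scripts to look and compute and a shell command to move; the robot and the scene stay as the last step left them, time stands still between calls to the robot, and variables do not carry over. Pictures are saved under pics/ and viewed, at most 10 in all, crops included, and the job is handed in when it is done.

```bash
ls; mkdir -p pics; python3 - <<'E'
from station import robot, camrig
import cv2,numpy as np
for n in("scene","side"):
    cv2.imwrite(f"pics/{n}0.png",camrig.snapshot(n)[:,:,::-1])
    c=camrig.calibration(n);print(n,c)
s=robot.get_state();print(s)
E
```

```text
nudge.py
pics
station.py
scene {'mtx': array([[474.62047293,   0.        , 286.27145377],
       [  0.        , 474.62047293, 202.97198151],
       [  0.        ,   0.        ,   1.        ]]), 'D': array([-0.00659212,  0.        ,  0.        ,  0.        ,  0.        ]), 'rvec': array([ 1.29822922,  2.33174734, -0.8319448 ]), 'tvec': array([ 0.25138755, -0.30110479,  1.50138476])}
side {'mtx': array([[483.63289772,   0.        , 272.88671207],
       [  0.        , 483.63289772, 210.85664172],
       [  0.        ,   0.        ,   1.        ]]), 'D': array([0.00019233, 0.        , 0.        , 0.        , 0.        ]), 'rvec': array([ 0.07651567, -2.81699336,  1.30598089]), 'tvec': array([0.56271319, 0.07796095, 1.07222866])}
{'t': 0.1, 'qpos': array([-0.0628846 ,  0.38416283,  0.01635706,  1.37109643, -0.00631115,
        1.38819178, -0.04651192]), 'joint_velocities': array([ 1.57527029e-03, -1.58998411e-05, -7.69241986e-06, -1.15198573e-03,
        4.85695584e-04, -1.63754752e-04,  1.25156460e-03]), 'joint_efforts': array([ 2.42329334e-03, -6.29131508e+01,  8.47312063e-01, -3.72759247e+01,
        1.67792483e-02,  1.04569664e-02,  7.96114705e-05]), 'position': array([6.24541553e-01, 4.17079993e-05, 2.38351798e-01]), 'tool_rot': array([-3.13978277e+00,  1.01342725e-05,  1.57084677e+00]), 'force': array([0.34053459, 0.65468259, 0.2031208 ]), 'moment': array([0.00463519, 0.00555279, 0.059216  ]), 'grasp_force': 0.0, 'opening': 0.08535254373086013}
```

View pics/scene0.png

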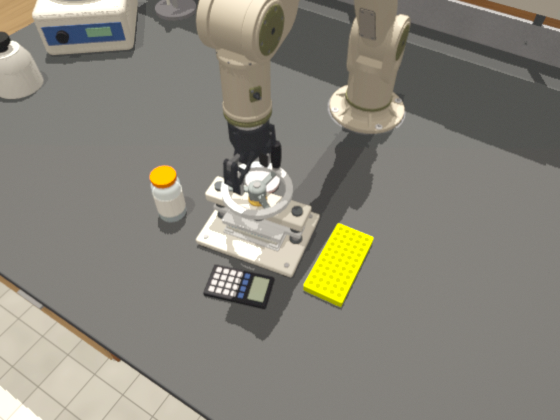

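View pics/side0.png

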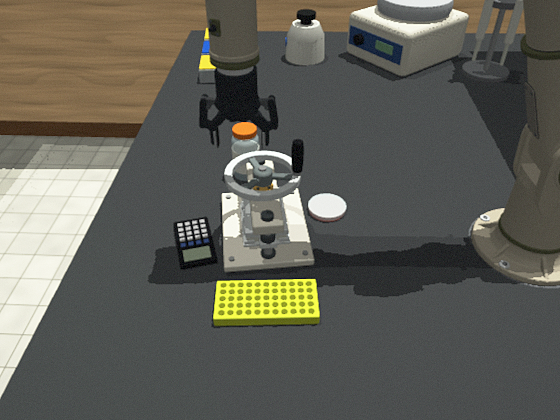

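The scene view has the hub near (258,188), and the handle near (235,175) next to the fingers. The side view has the hub near (262,172) and the handle at (297,155). I'll zoom in on both.

```bash
python3 - <<'E'
import cv2,numpy as np
a=cv2.imread("pics/scene0.png")[130:230,195:325];b=cv2.imread("pics/side0.png")[115:215,195:325]
r=lambda i:cv2.resize(i,None,fx=3.07,fy=3.07,interpolation=cv2.INTER_CUBIC)
cv2.imwrite("pics/z0.png",np.hstack([r(a),r(b)]))
E
```

```text
(no output)
```

View pics/z0.png

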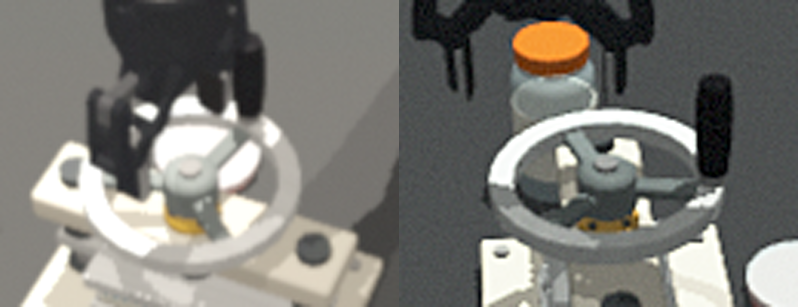

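```bash
cat >h.py <<'E'
from station import robot, camrig
import cv2,numpy as np
from scipy.optimize import least_squares
C={n:camrig.calibration(n) for n in("scene","side")}
def proj(n,P):
    c=C[n] if n in C else camrig.calibration(n)
    return cv2.projectPoints(np.array(P,float).reshape(-1,3),c["rvec"],c["tvec"],c["mtx"],c["D"])[0][:,0]
def ring(cx,cy,r,z,n=72):
    a=np.linspace(0,2*np.pi,n);return np.c_[cx+r*np.cos(a),cy+r*np.sin(a),0*a+z]
E
python3 - <<'E'
from h import *
z=3.07
obs={"scene":[(195+190/z,130+165/z),(195+250/z,130+38/z),(195+251/z,130+113/z)],"side":[(195+208/z,115+161/z),(195+317/z,115+78/z),(195+314/z,115+174/z)]}
def f(p):
    x,y,a=p; h=[x+.072*np.cos(a),y+.072*np.sin(a)]
    P=[[x,y,.181],[*h,.249],[*h,.179]]
    return np.concatenate([(proj(n,P)-obs[n]).ravel() for n in obs])
r=least_squares(f,[.6,0,3.1]);print(r.x,r.fun.round(1).reshape(2,3,2))
x,y,a=r.x
for n in obs:
    I=cv2.imread(f"pics/{n}0.png");I=cv2.resize(I,None,fx=4,fy=4,interpolation=cv2.INTER_CUBIC)
    for P in(ring(x,y,.08,.171),ring(x,y,.064,.171),ring(x,y,.021,.181),ring(x+.072*np.cos(a),y+.072*np.sin(a),.0105,.249),ring(x+.072*np.cos(a),y+.072*np.sin(a),.0105,.179)):
        cv2.polylines(I,[((proj(n,P)+.5)*4).astype(int)],True,(0,0,255),1)
    u,v=(195,130) if n=="scene" else (195,115)
    globals()[n]=I[v*4:v*4+400,u*4-20:u*4+380] if n=="scene" else I[v*4:v*4+400,u*4+100:u*4+500]
cv2.imwrite("pics/o.png",np.hstack([scene,side]))
E
```

```text
[ 0.58418191 -0.01679786  3.05742476] [[[-0.2 -0.5]
  [-0.1  0.2]
  [-0.4 -1.7]]

 [[-0.3  0.6]
  [-0.4  1.9]
  [-0.1 -0.2]]]
```

View pics/o.png

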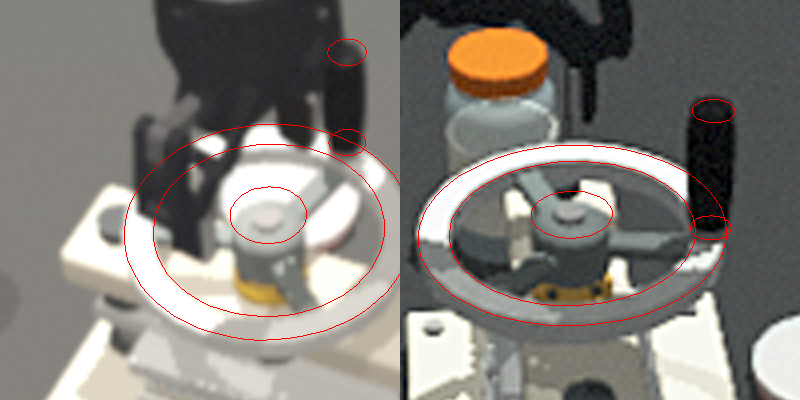

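The model fits both views: the hub is at (0.584, -0.017) and the handle is at angle 3.057, about (0.512, -0.011). My plan:
- Close the fingers and lift.
- Move to the -y side of the handle, winding the last joint back about 2.8 rad.
- Lower, then push round with the tool turning along with the wheel.

```bash
python3 nudge.py '{"tx": [0, 0, 0, -0.02, -0.03], "ty": [0, 0, 0, -0.04, -0.08], "tz": [-0.02, -0.04, -0.06, -0.06, -0.06], "wx": [0, 0, 0, 0, 0], "wy": [0, 0, 0, 0, 0], "wz": [0, 0, 0, 0, 0]}' 0 20
python3 nudge.py '{"tx": [-0.006, -0.014, -0.014, -0.014, -0.014], "ty": [-0.022, -0.045, -0.045, -0.045, -0.045], "tz": [0, 0, 0, 0, 0], "wx": [0, 0, 0, 0, 0], "wy": [0, 0, 0, 0, 0], "wz": [0, 0, -0.12, -0.24, -0.36]}'
python3 nudge.py '{"tx": [0, 0, 0, 0, 0], "ty": [0, 0, 0, 0, 0], "tz": [0, 0, 0, 0, 0], "wx": [0, 0, 0, 0, 0], "wy": [0, 0, 0, 0, 0], "wz": [-0.12, -0.24, -0.36, -0.48, -0.6]}'
python3 nudge.py '{"tx": [0, 0, 0, 0, 0], "ty": [0, 0, 0, 0, 0], "tz": [0, 0, 0, 0, 0], "wx": [0, 0, 0, 0, 0], "wy": [0, 0, 0, 0, 0], "wz": [-0.12, -0.24, -0.36, -0.48, -0.6]}'
python3 nudge.py '{"tx": [0, 0, 0, 0, 0], "ty": [0, 0, 0, 0, 0], "tz": [0, 0, 0, 0, 0], "wx": [0, 0, 0, 0, 0], "wy": [0, 0, 0, 0, 0], "wz": [-0.12, -0.24, -0.36, -0.48, -0.6]}'
python3 nudge.py '{"tx": [0, 0, 0, 0, 0], "ty": [0, 0, 0, 0, 0], "tz": [0, 0, 0, 0, 0], "wx": [0, 0, 0, 0, 0], "wy": [0, 0, 0, 0, 0], "wz": [-0.12, -0.24, -0.36, -0.48, -0.6]}'
python3 nudge.py '{"tx": [0, 0], "ty": [0, 0], "tz": [0, 0], "wx": [0, 0], "wy": [0, 0], "wz": [-0.04, -0.04]}'
python3 - <<'E'
from h import *
s=robot.get_state();print({k:np.round(s[k],3) for k in("t","qpos","position","tool_rot","force","opening")})
for n in C: globals()[n]=camrig.snapshot(n)[:,:,::-1]
r=lambda i:cv2.resize(i,None,fx=3,fy=3,interpolation=cv2.INTER_CUBIC)
cv2.imwrite("pics/p1.png",np.hstack([r(scene[90:230,195:325]),r(side[75:215,215:345])]))
E
```

```text
t: 0.52
position: [0.5483, -0.03, 0.2986]
tool_rot: [-3.142, 0.001, 1.571]
force: [-0.6, -1.1, 0.6]
opening: 0.0258
grasp_force: 0.0
t: 0.93
position: [0.5019, -0.0435, 0.2993]
tool_rot: [-3.142, -0.0, 1.936]
force: [-0.1, 0.3, 0.5]
opening: 0.0001
grasp_force: 0.0
t: 1.35
position: [0.5022, -0.0433, 0.2989]
tool_rot: [-3.141, -0.001, 2.537]
force: [0.6, 0.5, 0.1]
opening: -0.0004
grasp_force: 0.0
t: 1.77
position: [0.5022, -0.0433, 0.2988]
tool_rot: [3.142, -0.001, 3.137]
force: [0.4, -1.3, -0.8]
opening: 0.0003
grasp_force: 0.0
t: 2.18
position: [0.5022, -0.0433, 0.2989]
tool_rot: [3.141, -0.001, -2.546]
force: [-0.2, 0.1, -1.1]
opening: 0.0006
grasp_force: 0.0
t: 2.6
position: [0.5022, -0.0433, 0.2989]
tool_rot: [3.141, -0.0, -1.946]
force: [0.1, -0.2, -1.4]
opening: -0.0002
grasp_force: 0.0
t: 2.77
position: [0.5022, -0.0433, 0.2989]
tool_rot: [3.141, -0.0, -1.91]
force: [0.3, 0.1, -0.3]
opening: -0.0002
grasp_force: 0.0
{'t': np.float64(2.767), 'qpos': array([ 0.119,  0.104, -0.106,  1.586,  0.011,  1.453,  2.815]), 'position': array([ 0.502, -0.043,  0.299]), 'tool_rot': array([ 3.141, -0.   , -1.91 ]), 'force': array([ 0.347,  0.051, -0.341]), 'opening': np.float64(-0.0)}
```

View pics/p1.png

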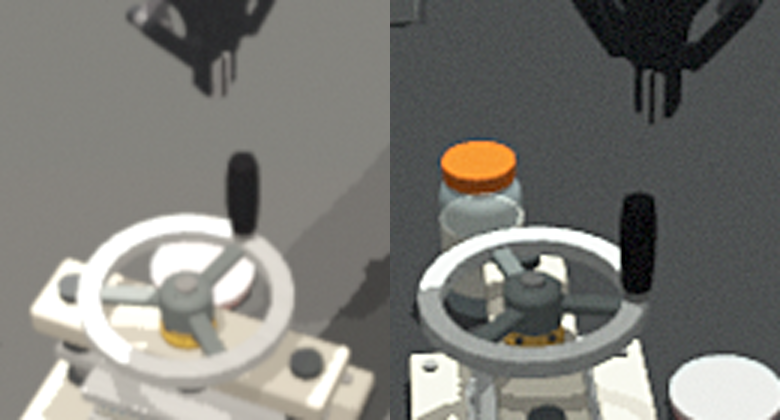

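Handle and wheel haven't moved, and the hand is behind and above the handle with the last joint wound back. I'll lower and compute the pushing rows.

```bash
python3 nudge.py '{"tx": [0, 0, 0, 0, 0], "ty": [0, 0, 0, 0, 0], "tz": [0.025, 0.05, 0.075, 0.084, 0.084], "wx": [0, 0, 0, 0, 0], "wy": [0, 0, 0, 0, 0], "wz": [0, 0, 0, 0, 0]}'
cat >plan.py <<'E'
# plan.py TH0 NCMD [STEP]: rounded tool-axes rows that take the pusher from wheel turn TH0 on
import sys
from h import *
from scipy.spatial.transform import Rotation as R
HX,HY,A0=.5842,-.0168,3.0574
def pose(th,d=.0235):
    a=A0-th; phi=1.2316-.907*th   # heading of the tool's -x face
    c=np.array([HX+.072*np.cos(a)-d*np.cos(phi),HY+.072*np.sin(a)-d*np.sin(phi),.2145-.0008*th])
    return c,phi
if __name__=="__main__":
    th,n=float(sys.argv[1]),int(sys.argv[2]);step=float(sys.argv[3]) if len(sys.argv)>3 else .12
    s=robot.get_state();p=s["position"];yaw=s["tool_rot"][2]
    print("t",s["t"].round(2),"p",p.round(4),"yaw",yaw.round(3),"q7",s["qpos"][6].round(3))
    for k in range(n):
        rows=[]
        M=np.array([[np.cos(yaw),np.sin(yaw),0],[np.sin(yaw),-np.cos(yaw),0],[0,0,-1]])
        for i in range(5):
            th+=step;c,phi=pose(th)
            r=-(phi+np.pi-yaw);r=(r+np.pi)%(2*np.pi)-np.pi
            rows.append([*(M.T@(c-p)).round(3).tolist(),0,0,round(float(r),2)])
        p=p+M@rows[-1][:3];yaw=yaw-rows[-1][5]
        print(round(th,2),str(rows).replace(" ",""))
E
python3 plan.py -.12 3
```

```text
t: 3.28
position: [0.5009, -0.0432, 0.2129]
tool_rot: [3.137, -0.001, -1.913]
force: [-0.4, -0.6, 1.7]
opening: -0.0001
grasp_force: 0.0Traceback (most recent call last):
  File "plan.py", line 13, in <module>
    print("t",s["t"].round(2),"p",p.round(4),"yaw",yaw.round(3),"q7",s["qpos"][6].round(3))
              ^^^^^^^^^^^^
AttributeError: 'float' object has no attribute 'round'
```

```bash
sed -i 's/s\["t"\].round(2)/round(s["t"],2)/' plan.py
python3 plan.py -.12 3
```

```text
t 3.28 p [ 0.5009 -0.0432  0.2129] yaw -1.913 q7 2.808
0.48 [[-0.011,-0.0,-0.002,0,0,-0.0],[-0.02,0.004,-0.001,0,0,0.11],[-0.029,0.007,-0.001,0,0,0.21],[-0.038,0.01,-0.001,0,0,0.32],[-0.047,0.011,-0.001,0,0,0.43]]
1.08 [[-0.009,0.004,-0.0,0,0,0.11],[-0.018,0.006,-0.0,0,0,0.22],[-0.028,0.008,0.0,0,0,0.33],[-0.037,0.009,0.0,0,0,0.44],[-0.046,0.008,0.0,0,0,0.55]]
1.68 [[-0.009,0.004,0.0,0,0,0.1],[-0.018,0.006,0.0,0,0,0.21],[-0.027,0.007,0.001,0,0,0.32],[-0.037,0.007,0.001,0,0,0.43],[-0.046,0.006,0.001,0,0,0.54]]
```

```bash
python3 nudge.py '{"tx": [-0.006, -0.011, -0.016, -0.02, -0.025], "ty": [0, 0, 0.002, 0.004, 0.005], "tz": [-0.001, -0.001, -0.001, -0.001, -0.001], "wx": [0, 0, 0, 0, 0], "wy": [0, 0, 0, 0, 0], "wz": [0, 0, 0.05, 0.11, 0.16]}'
python3 nudge.py '{"tx": [-0.005, -0.009, -0.014, -0.018, -0.022], "ty": [0.002, 0.004, 0.005, 0.006, 0.007], "tz": [0, 0, 0, 0, 0], "wx": [0, 0, 0, 0, 0], "wy": [0, 0, 0, 0, 0], "wz": [0.05, 0.11, 0.16, 0.22, 0.27]}'
python3 - <<'E'
from h import *
for n in C: globals()[n]=camrig.snapshot(n)[:,:,::-1]
r=lambda i:cv2.resize(i,None,fx=3,fy=3,interpolation=cv2.INTER_CUBIC)
cv2.imwrite("pics/p2.png",np.hstack([r(scene[90:230,195:325]),r(side[75:215,215:345])]))
E
python3 plan.py .48 3
```

```text
t: 3.7
position: [0.5056, -0.0186, 0.2176]
tool_rot: [3.142, -0.001, -2.077]
force: [-6.9, -3.5, 2.6]
opening: 0.0003
grasp_force: 3.5
t: 4.12
position: [0.5097, 0.0051, 0.2174]
tool_rot: [3.141, -0.001, -2.345]
force: [-7.2, -1.6, 0.4]
opening: 0.0001
grasp_force: 3.1
t 4.22 p [0.5103 0.0059 0.2174] yaw -2.343 q7 2.279
1.08 [[-0.006,0.006,0.003,0,0,0.11],[-0.015,0.008,0.004,0,0,0.22],[-0.024,0.01,0.004,0,0,0.33],[-0.033,0.011,0.004,0,0,0.44],[-0.043,0.01,0.004,0,0,0.55]]
1.68 [[-0.008,0.003,-0.0,0,0,0.1],[-0.018,0.006,0.0,0,0,0.21],[-0.027,0.007,0.0,0,0,0.32],[-0.036,0.007,0.0,0,0,0.43],[-0.045,0.006,0.0,0,0,0.54]]
2.28 [[-0.009,0.003,0.0,0,0,0.11],[-0.018,0.005,0.0,0,0,0.22],[-0.027,0.006,0.001,0,0,0.33],[-0.036,0.005,0.001,0,0,0.44],[-0.045,0.004,0.001,0,0,0.54]]
```

View pics/p2.png

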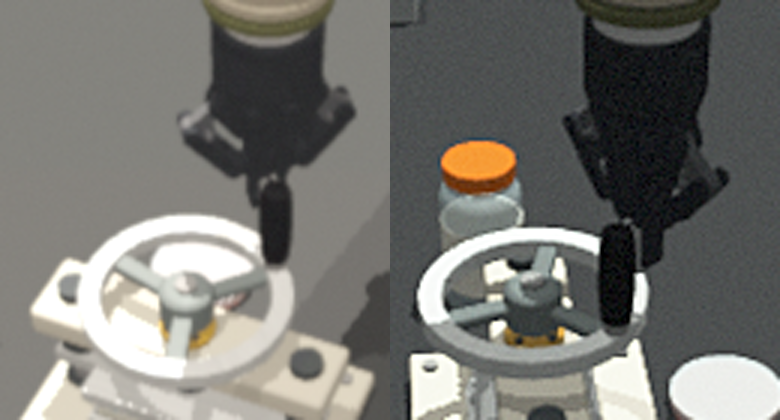

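The side camera looks along -y, so the handle moving toward it means +y, which is clockwise and correct. Contact is light at about 7 N. I'll carry on.

```bash
python3 nudge.py '{"tx": [-0.006, -0.015, -0.024, -0.033, -0.043], "ty": [0.005, 0.008, 0.01, 0.011, 0.01], "tz": [0.001, 0.002, 0.002, 0.002, 0.002], "wx": [0, 0, 0, 0, 0], "wy": [0, 0, 0, 0, 0], "wz": [0.11, 0.22, 0.33, 0.44, 0.55]}'
python3 nudge.py '{"tx": [-0.008, -0.018, -0.027, -0.036, -0.045], "ty": [0.003, 0.006, 0.007, 0.007, 0.006], "tz": [0, 0, 0, 0, 0], "wx": [0, 0, 0, 0, 0], "wy": [0, 0, 0, 0, 0], "wz": [0.1, 0.21, 0.32, 0.43, 0.54]}'
python3 plan.py 1.68 3
```

```text
t: 4.63
position: [0.5337, 0.0426, 0.216]
tool_rot: [-3.141, 0.001, -2.898]
force: [-3.3, -2.5, 0.8]
opening: -0.0
grasp_force: 2.1
t: 5.05
position: [0.5757, 0.0604, 0.2156]
tool_rot: [3.141, -0.0, 2.846]
force: [-4.8, -1.3, 0.1]
opening: 0.0004
grasp_force: 2.2
t 5.05 p [0.5757 0.0604 0.2156] yaw 2.846 q7 1.108
2.28 [[-0.009,0.003,0.003,0,0,0.11],[-0.018,0.005,0.003,0,0,0.21],[-0.027,0.006,0.003,0,0,0.32],[-0.036,0.005,0.003,0,0,0.43],[-0.045,0.004,0.003,0,0,0.54]]
2.88 [[-0.009,0.002,0.0,0,0,0.11],[-0.018,0.004,0.0,0,0,0.22],[-0.027,0.004,0.0,0,0,0.33],[-0.036,0.003,0.0,0,0,0.44],[-0.044,0.001,0.0,0,0,0.55]]
3.48 [[-0.009,0.002,0.0,0,0,0.1],[-0.018,0.003,0.001,0,0,0.21],[-0.027,0.003,0.001,0,0,0.32],[-0.036,0.002,0.001,0,0,0.43],[-0.044,-0.0,0.001,0,0,0.54]]
```

Forces are light at about 5 N and the tool is tracking well.

```bash
python3 nudge.py '{"tx": [-0.009, -0.018, -0.027, -0.036, -0.045], "ty": [0.003, 0.005, 0.006, 0.005, 0.004], "tz": [0.001, 0.002, 0.002, 0.002, 0.002], "wx": [0, 0, 0, 0, 0], "wy": [0, 0, 0, 0, 0], "wz": [0.11, 0.21, 0.32, 0.43, 0.54]}'
python3 nudge.py '{"tx": [-0.009, -0.018, -0.027, -0.036, -0.044], "ty": [0.002, 0.004, 0.004, 0.003, 0.001], "tz": [0, 0, 0, 0, 0], "wx": [0, 0, 0, 0, 0], "wy": [0, 0, 0, 0, 0], "wz": [0.11, 0.22, 0.33, 0.44, 0.55]}'
python3 - <<'E'
from h import *
for n in C: globals()[n]=camrig.snapshot(n)[:,:,::-1]
r=lambda i:cv2.resize(i,None,fx=3,fy=3,interpolation=cv2.INTER_CUBIC)
cv2.imwrite("pics/p3.png",np.hstack([r(scene[90:230,195:325]),r(side[75:215,215:345])]))
E
python3 plan.py 2.88 3
```

```text
t: 5.47
position: [0.6202, 0.0527, 0.2139]
tool_rot: [3.14, -0.001, 2.308]
force: [-4.6, 2.1, 0.9]
opening: -0.0001
grasp_force: 2.2
t: 5.88
position: [0.6517, 0.0223, 0.2137]
tool_rot: [3.138, -0.003, 1.759]
force: [2.5, 6.6, -2.2]
opening: -0.0001
grasp_force: 2.9
t 5.98 p [0.6517 0.0199 0.2137] yaw 1.759 q7 0.159
3.48 [[-0.009,0.001,0.002,0,0,0.11],[-0.018,0.002,0.002,0,0,0.22],[-0.027,0.001,0.002,0,0,0.32],[-0.036,0.0,0.002,0,0,0.43],[-0.045,-0.002,0.002,0,0,0.54]]
4.08 [[-0.008,0.001,0.0,0,0,0.11],[-0.017,0.002,0.0,0,0,0.22],[-0.026,0.001,0.0,0,0,0.33],[-0.035,-0.001,0.0,0,0,0.44],[-0.043,-0.004,0.0,0,0,0.55]]
4.68 [[-0.008,0.001,0.001,0,0,0.11],[-0.017,0.001,0.001,0,0,0.21],[-0.025,0.0,0.001,0,0,0.32],[-0.034,-0.002,0.001,0,0,0.43],[-0.042,-0.005,0.001,0,0,0.54]]
```

View pics/p3.png

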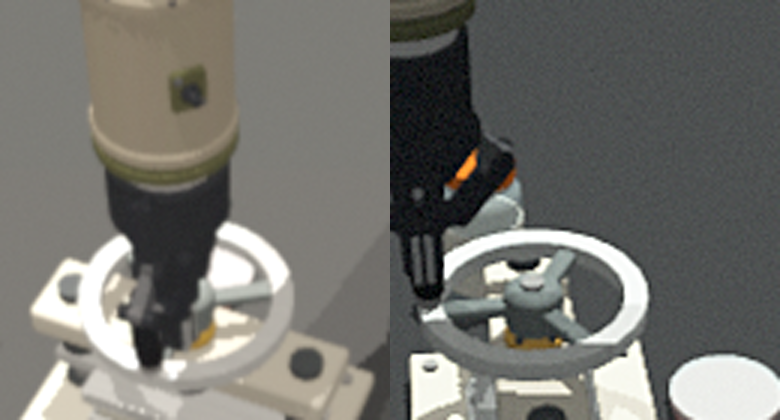

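The handle is now on the far side with the fingers still in contact behind it, scene zoom about (150,340), so the turn is about 2.9. Next comes the third quarter.

```bash
python3 nudge.py '{"tx": [-0.009, -0.018, -0.027, -0.036, -0.045], "ty": [0.001, 0.002, 0.001, 0, -0.002], "tz": [0.001, 0.001, 0.001, 0.001, 0.001], "wx": [0, 0, 0, 0, 0], "wy": [0, 0, 0, 0, 0], "wz": [0.11, 0.22, 0.32, 0.43, 0.54]}'
python3 nudge.py '{"tx": [-0.008, -0.017, -0.026, -0.035, -0.043], "ty": [0.001, 0.002, 0.001, -0.001, -0.004], "tz": [0, 0, 0, 0, 0], "wx": [0, 0, 0, 0, 0], "wy": [0, 0, 0, 0, 0], "wz": [0.11, 0.22, 0.33, 0.44, 0.55]}'
python3 plan.py 4.08 2
```

```text
t: 6.4
position: [0.6586, -0.0235, 0.2131]
tool_rot: [3.138, -0.004, 1.222]
force: [4.2, 3.4, -2.0]
opening: -0.0002
grasp_force: 2.6
t: 6.82
position: [0.64, -0.0645, 0.213]
tool_rot: [3.139, -0.004, 0.67]
force: [6.9, 0.6, -2.1]
opening: 0.0002
grasp_force: 2.5
t 6.82 p [ 0.64   -0.0645  0.213 ] yaw 0.67 q7 -0.731
4.68 [[-0.008,0.0,0.002,0,0,0.11],[-0.017,0.0,0.002,0,0,0.22],[-0.025,-0.001,0.002,0,0,0.32],[-0.034,-0.003,0.002,0,0,0.43],[-0.042,-0.006,0.002,0,0,0.54]]
5.28 [[-0.008,0.0,0.0,0,0,0.11],[-0.017,-0.0,0.0,0,0,0.22],[-0.025,-0.002,0.0,0,0,0.33],[-0.033,-0.004,0.001,0,0,0.44],[-0.041,-0.008,0.001,0,0,0.55]]
```

```bash
python3 nudge.py '{"tx": [-0.008, -0.017, -0.025, -0.034, -0.042], "ty": [0, 0, -0.001, -0.003, -0.006], "tz": [0, 0, 0, 0, 0], "wx": [0, 0, 0, 0, 0], "wy": [0, 0, 0, 0, 0], "wz": [0.11, 0.22, 0.32, 0.43, 0.54]}'
python3 nudge.py '{"tx": [-0.008, -0.017, -0.025, -0.033, -0.041], "ty": [0, 0, -0.002, -0.004, -0.008], "tz": [0, 0, 0, 0, 0], "wx": [0, 0, 0, 0, 0], "wy": [0, 0, 0, 0, 0], "wz": [0.11, 0.22, 0.33, 0.44, 0.55]}'
python3 - <<'E'
from h import *
for n in C: globals()[n]=camrig.snapshot(n)[:,:,::-1]
r=lambda i:cv2.resize(i,None,fx=3,fy=3,interpolation=cv2.INTER_CUBIC)
cv2.imwrite("pics/p4.png",np.hstack([r(scene[90:230,195:325]),r(side[75:215,215:345])]))
E
python3 plan.py 5.28 2 .08
```

```text
t: 7.23
position: [0.6028, -0.0862, 0.2128]
tool_rot: [3.141, -0.004, 0.13]
force: [5.1, 0.1, -2.3]
opening: -0.0
grasp_force: 2.5
t: 7.65
position: [0.561, -0.084, 0.2126]
tool_rot: [-3.141, -0.004, -0.421]
force: [6.0, -1.9, -4.5]
opening: 0.0002
grasp_force: 2.6
t 7.75 p [ 0.5599 -0.0832  0.2126] yaw -0.418 q7 -1.753
5.68 [[-0.004,-0.0,0.002,0,0,0.07],[-0.009,-0.001,0.002,0,0,0.14],[-0.015,-0.001,0.003,0,0,0.22],[-0.02,-0.003,0.003,0,0,0.29],[-0.025,-0.004,0.003,0,0,0.36]]
6.08 [[-0.006,-0.0,-0.0,0,0,0.07],[-0.011,-0.001,-0.0,0,0,0.15],[-0.017,-0.002,-0.0,0,0,0.22],[-0.022,-0.003,-0.0,0,0,0.29],[-0.027,-0.005,-0.0,0,0,0.36]]
```

View pics/p4.png

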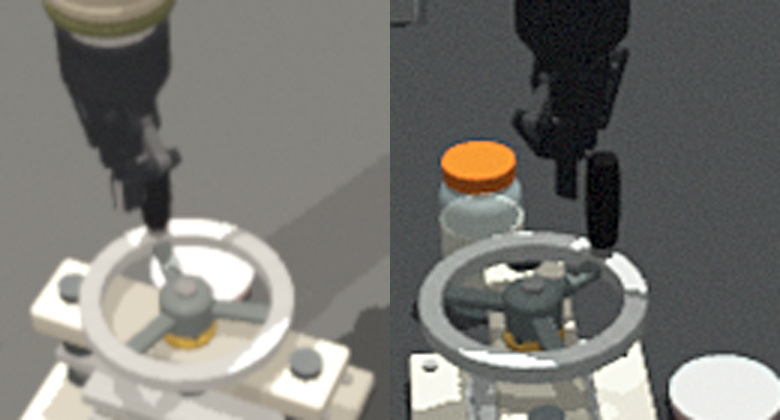

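The handle is on the -y side in contact, with its scene base at zoom (157,235). I'll take two more measured pushes to about 6.08.

```bash
python3 nudge.py '{"tx": [-0.004, -0.009, -0.015, -0.02, -0.025], "ty": [0, -0.001, -0.001, -0.003, -0.004], "tz": [0, 0, 0, 0, 0], "wx": [0, 0, 0, 0, 0], "wy": [0, 0, 0, 0, 0], "wz": [0.07, 0.14, 0.22, 0.29, 0.36]}'
python3 nudge.py '{"tx": [-0.006, -0.011, -0.017, -0.022, -0.027], "ty": [0, -0.001, -0.002, -0.003, -0.005], "tz": [0, 0, 0, 0, 0], "wx": [0, 0, 0, 0, 0], "wy": [0, 0, 0, 0, 0], "wz": [0.07, 0.15, 0.22, 0.29, 0.36]}'
python3 - <<'E'
from h import *
from plan import HX,HY,A0
for n in C:
    I=cv2.resize(np.ascontiguousarray(camrig.snapshot(n)[:,:,::-1]),None,fx=4,fy=4,interpolation=cv2.INTER_CUBIC)
    x,y=HX+.072*np.cos(A0),HY+.072*np.sin(A0)
    for z in(.244,.174): cv2.polylines(I,[((proj(n,ring(x,y,.0105,z))+.5)*4).astype(int)],True,(0,0,255),1)
    globals()[n]=I[110*4:110*4+400,215*4:215*4+400] if n=="scene" else I[115*4:115*4+400,225*4:225*4+400]
cv2.imwrite("pics/p5.png",np.hstack([scene,side]))
E
python3 plan.py 6.08 1 .04
```

```text
t: 8.17
position: [0.5396, -0.0713, 0.2124]
tool_rot: [-3.141, -0.003, -0.777]
force: [3.2, -2.9, -2.3]
opening: -0.0001
grasp_force: 2.5
t: 8.58
position: [0.5231, -0.0493, 0.2121]
tool_rot: [3.141, -0.002, -1.138]
force: [-1.7, -6.1, -1.5]
opening: -0.0002
grasp_force: 2.4
t 8.68 p [ 0.5231 -0.0478  0.212 ] yaw -1.135 q7 -2.55
6.28 [[-0.004,0.0,0.002,0,0,0.04],[-0.007,-0.0,0.002,0,0,0.08],[-0.009,-0.0,0.002,0,0,0.12],[-0.012,-0.001,0.002,0,0,0.15],[-0.015,-0.001,0.003,0,0,0.19]]
```

View pics/p5.png

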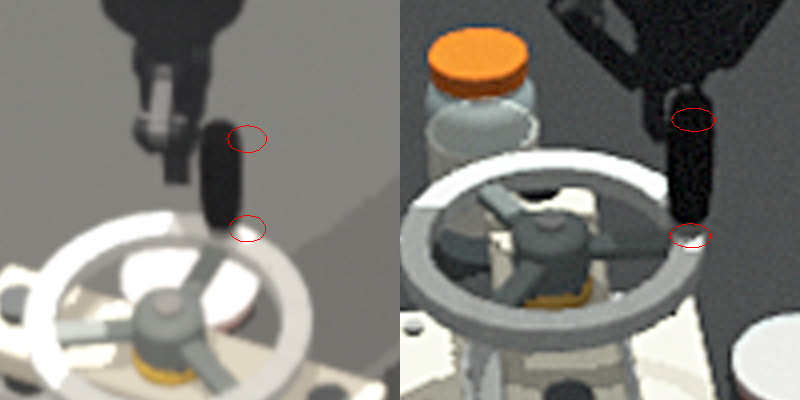

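The handle is about 15 mm short of its starting place (red rings), which agrees with the planned 0.2 rad left. I'll push that last bit.

```bash
python3 nudge.py '{"tx": [-0.004, -0.007, -0.01, -0.013, -0.015], "ty": [0, 0, 0, -0.001, -0.001], "tz": [0, 0, 0, 0, 0], "wx": [0, 0, 0, 0, 0], "wy": [0, 0, 0, 0, 0], "wz": [0.04, 0.08, 0.12, 0.15, 0.18]}'
python3 nudge.py '{"tx": [0, 0.005, 0.015, 0.025, 0.03], "ty": [0, 0, 0, 0, 0], "tz": [0, 0, 0, 0, 0], "wx": [0, 0, 0, 0, 0], "wy": [0, 0, 0, 0, 0], "wz": [0, 0, 0, 0, 0]}'
python3 - <<'E'
from h import *
from plan import HX,HY,A0
for n in C:
    I=cv2.resize(np.ascontiguousarray(camrig.snapshot(n)[:,:,::-1]),None,fx=4,fy=4,interpolation=cv2.INTER_CUBIC)
    x,y=HX+.072*np.cos(A0),HY+.072*np.sin(A0)
    for z in(.244,.174): cv2.polylines(I,[((proj(n,ring(x,y,.0105,z))+.5)*4).astype(int)],True,(0,0,255),1)
    globals()[n]=I[110*4:110*4+400,215*4:215*4+400] if n=="scene" else I[115*4:115*4+400,225*4:225*4+400]
cv2.imwrite("pics/p6.png",np.hstack([scene,side]))
s=robot.get_state();print(s["position"],s["tool_rot"],s["qpos"],s["force"])
E
```

```text
t: 9.1
position: [0.5185, -0.0344, 0.212]
tool_rot: [-3.14, -0.002, -1.314]
force: [2.7, -5.1, -2.2]
opening: 0.0001
grasp_force: 2.6
t: 9.52
position: [0.5254, -0.0648, 0.2116]
tool_rot: [-3.141, -0.0, -1.319]
force: [0.2, -0.0, -0.5]
opening: 0.0
grasp_force: 0.0
[ 0.52516563 -0.06457651  0.21136831] [ 3.14147758e+00 -4.78839773e-04 -1.32113607e+00] [-0.54867032  0.22263504  0.71685993  1.70298458 -0.15184168  1.27274918
 -2.69120616] [ 0.30931028 -0.20777939 -0.12729613]
```

View pics/p6.png

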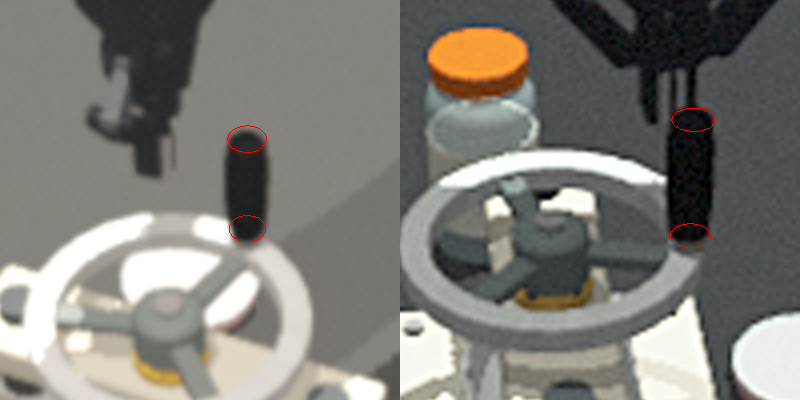

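In both views the handle sits on the start rings within 1–2 mm, and the hand is free of it. I'll lift clear and hand in.

```bash
python3 nudge.py '{"tx": [0, 0, 0, 0, 0], "ty": [0, 0, 0, 0, 0], "tz": [-0.02, -0.05, -0.08, -0.11, -0.13], "wx": [0, 0, 0, 0, 0], "wy": [0, 0, 0, 0, 0], "wz": [0, 0, 0, 0, 0]}'
python3 nudge.py '{"tx": [0.02, 0.04, 0.06, 0.06, 0.06], "ty": [0, 0, 0, 0, 0], "tz": [-0.01, -0.01, -0.01, -0.01, -0.01], "wx": [0, 0, 0, 0, 0], "wy": [0, 0, 0, 0, 0], "wz": [0, 0, 0, 0, 0]}'
python3 nudge.py '{"tx": [0, 0], "ty": [0, 0], "tz": [0, 0], "wx": [0, 0], "wy": [0, 0], "wz": [0, 0]}'
python3 -c "
from station import robot, camrig
print(robot.sign_off())"
```

```text
t: 10.03
position: [0.5255, -0.0627, 0.3442]
tool_rot: [-3.139, -0.0, -1.319]
force: [1.0, -0.2, -0.0]
opening: 0.0001
grasp_force: 0.0
t: 10.45
position: [0.5398, -0.1218, 0.3511]
tool_rot: [3.141, -0.0, -1.321]
force: [0.5, 0.5, 0.4]
opening: 0.0001
grasp_force: 0.0
t: 10.62
position: [0.5401, -0.1195, 0.3511]
tool_rot: [3.141, 0.001, -1.317]
force: [0.1, 0.6, -0.9]
opening: 0.0001
grasp_force: 0.0
the job is handed in; nothing more can be done
None
```

I pushed the wheel one full turn clockwise: in both camera views the handle was back within about 2 mm of its start, force readings stayed below about 9 N, and I lifted the hand clear and handed the job in at about 10.6 s (no verdict was returned).

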